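# Turn the viewing mirror until the camera sees the ring under the dish

## Robot

A 6-joint arm with a two-finger parallel gripper is mounted at the origin on a cart in front of the work surface, level with it; the furniture and walls round the work are solid. World frame = base frame: x ahead of the robot, y to its left, z up, the work surface at z = 0. Lengths are in m, angles in rad, forces in N, time in s.
With the tool pointing down it reaches from about 0.3 to 0.95 m from the base axis. Payload 3.1 kg.
Tool frame: the origin (TCP) lies at the very end of the fingers, on their centre line; the grasp point (between the pads) lies 19 mm behind it; x points along the fingers, z is the direction in which the jaws open and shut, and the axes are right-handed (so a half turn about x gives the same grasp; the last joint's range is limited). The gripper opens to 85 mm and grips with 20 to 120 N. Pads are 22 mm wide; open, the fingers measure 114 mm over their backs; the gripper's body (76 mm by 85 mm) begins 54 mm behind the grasp point. The pads swing forward as they close: fully open they stand 13 mm farther back than shut.
Start: joints at [1.261, 0.308, 1.634, -0, 1.2, -0.07], TCP at [0.148, 0.607, 0.231] pointing down, gripper open.
Joint ranges: [-3.06, 3.06], [-0.79, 1.96], [0.05, 2.63], [-1.19, 4.34], [0.05, 2.64], [-2.94, 2.94]. Speed limits (rad/s): [2.79, 2.79, 3.14, 3.14, 3.14, 3.14].

## Interface

Orientations are given as a rotation vector (axis times angle).
In Python, from station import manip gives the robot as it stands.
- The arm moves only by the shell command python3 -m pendant 'ROWS' [OPENING] [FORCE]. ROWS is text: rows parted by semicolons, each of 4 numbers parted by spaces: the shift along the tool's x, y, z in cm, then the turn about the tool's x in degrees. A call has 1 to 8 rows; each row shifts and turns the pose as measured when the row begins, along the tool's axes as they then stand; what a row does not reach is not made up. A row lasts 1/10 s, in which the tool goes at most 50 mm and 8.59 degrees, less where a joint would pass 70% of its speed; a pose out of reach is approached as far as the arm can. A call with a gripper value outside its range is refused whole. OPENING is the gripper command: -1 is fully open, 1 is shut, values between are in proportion, set as the call begins (- or left out, the last holds). The fingers move at their own pace and stop on an object; FORCE is the grip in N (left out, the last holds). Time passes only in rows, so rows that do not move let the fingers close. It gives the time, the measured TCP pose, the force and the opening at its end, in the units of the state.
- manip.get_state(): the state, without advancing time (a new reading comes with each control period).
- manip.camera(name): name is "scene" or "side" or "wrist"; returns (picture, depth): 400x640x3 uint8, blue, green, red; 400x640 float32, m along the optical axis (not along the pixel's ray), 0 where there is no reading.
- manip.camera_params(name): a dict with "K" (3x3 intrinsics, pixels), "k1" (the pictures are not rectified: a ray, as slopes to the right and down, at radius r is drawn at 1 + k1 r^2 times it, then the intrinsics apply), "R" (3x3) and "t" (3): a world point X has camera coordinates R X + t. Camera axes: x right, y down, z forward; pixel columns grow to the right and rows downward; lengths in m; the calibration is good to about 2 mm. A picture is of the moment at which its call begins: read the wrist's pose just before it. camera_params takes no time and is no camera call; for the wrist camera it gives the pose at the moment of the call.
- manip.hand_in(): hands the job in, once; it reports no verdict.
The state is a dict: "clock": time; "qpos": joint angles; "dq": joint speeds; "joint_efforts": joint torques, N m; "tcp_pos": TCP position; "eef_rot": TCP orientation; "wrist_force": force on the tool from outside, world axes, zero at the start; "torque": the same for the moment, N m; "finger_gap": finger opening in m.
Only numpy, scipy, OpenCV 4.12 (cv2) and the standard library are available. Lean on these libraries where they do the work, as an engineer would, in place of code of your own. Each camera call takes 0.05 s, during which the arm holds its last target.

## Task

The bench camera is to photograph the pen ring on the underside of the culture dish by way of the tilting mirror below it: first move the bottle that stands in the camera's view of the mirror well aside and leave it upright on the worktop. Then turn the mirror by its lever handle until the ring appears to the camera in the middle of the mirror, without shifting the dish or knocking the beaker and the spare dish about. The mirror springs back when let go, so finish while holding the handle, with the mirror steady at that angle.

Things in the scene. Friction and masses are not known exactly. Their poses are not given: they have to be found in the camera images.
- stand: White viewing stand, fixed, 150 x 150 mm base: two uprights 44 mm wide (outer faces at x = -60 and +60 mm) carry a clear deck (frame 124 x 190 mm, rim 161 mm up); the dish stands on it 155 mm up, the mirror tilts between the uprights below it. Origin: centre of the base's underside on the worktop; z up, +y toward the bench camera, -x the side of the lever (nearer the robot).
- mirror: Mirror and lever, one moving part: glass 90 mm (along the axle) x 80 mm in a black plate. The level axle runs along the stand's x, 70 mm up, through the middle of the glass face. Outside the upright at -x a steel lever 14 mm wide (63 to 69 mm from the stand's centre) carries the handle 100 mm from the axle. Origin: middle of the glass; axes parallel to the stand's at tilt 0.
- mirror_tilt (a joint): Mirror tilt, 0 (stop, glass facing up) to 1.3 rad; growing, the glass turns to face the camera: its normal is 1.65 - tilt rad above the horizontal, toward +y. Handle's middle in the stand's frame: x = -0.100, y = 0.100 sin(tilt - 0.68), z = 0.070 + 0.100 cos(tilt - 0.68) m. A spring returns it to 0: 0.9 N at the handle at 0, 2.4 N at 1.0 rad.
- handle (a point): Middle of the round black handle on the lever's end: a bar 12 mm in diameter, parallel to the stand's x, from 73 to 125 mm on the -x side of the stand's centre; this point is at 100 mm, about 148 mm up at rest. Can be pinched from above, fingers on its +y and -y sides; it turns in the grip as the lever swings.
- view (a point): Where the camera looks by way of the mirror (no solid thing; as read from the camera's picture): seen in plan, this point lies where the camera's line of sight, thrown up by the middle of the glass, meets the underside of the dish (true to 1.5 mm). It is carried by the mirror 180 mm from the axle, straight above it at tilt 0.79 and moving to +y as the tilt grows; its height means nothing.
- bench_camera: Small grey industrial camera on a round foot (84 mm) and post, 150 mm tall, fixed, 410 mm from the stand's centre on its +y side. Origin: centre of the foot's underside.
- lens (a point): Front of the camera's lens, 340 mm from the axle along the stand's +y and 121 mm above the worktop; it looks straight at the middle of the mirror, 0.15 rad downward.
- dish: Closed culture dish, 91 mm across, 16 mm high, loose on the clear deck, 155 mm above the worktop. Origin: centre of its underside.
- mark (a point): Centre of the black pen ring (16 mm across) in the middle of the dish's underside, 85 mm above the level of the mirror's axle: what the camera is to see.
- bottle: Round reagent bottle with screw cap, 56 mm in diameter, body up to about 95 mm, cap 35 mm in diameter from 97 to 118 mm high, about 0.28 kg; at the start it stands between camera and mirror. Origin: centre of its underside.
- petri_spare: Bystander: a second closed culture dish, 91 mm across, 16 mm high, lying on the worktop on the far side of the stand. Origin: centre of its underside.
- beaker: Bystander: small empty glass beaker, 50 mm across, 70 mm high, on the worktop on the side of the stand away from the camera. Origin: centre of its underside.
Things that resemble listed ones, but are neither listed nor needed, are in the scene too. Leave any black or yellow look-alike of the bottle alone. What is shaped like the dish but green is not meant.

How it is judged:
By the outcome, as a careful person would: the job done as asked, in the order asked, and still so for the second after the job is handed in, while the arm keeps its last pose, push and grip.
It also fails if it takes over 48 s, if anything falls off the work surface, if the arm or the gripper's body presses on something with over 40 N, if the wrist force passes 120 N, or if a joint passes its speed limit or range.

## Working session

There is one attempt and no reset: what is moved stays moved. The work goes in short steps, Python scripts to look and compute and a shell command to move; the robot and the scene stay as the last step left them, time stands still between calls to the robot, and variables do not carry over. Pictures are saved under pics/ and viewed, and the job is handed in when it is done.

```bash
ls; mkdir -p pics; python3 - <<'E'
from station import manip
import cv2,numpy as np
s=manip.get_state();print(s)
for n in ["scene","side","wrist"]:
    p=manip.camera_params(n)
    im,d=manip.camera(n)
    cv2.imwrite(f"pics/{n}0.png",im);np.save(f"pics/{n}0.npy",d)
    np.savez(f"pics/{n}0p.npz",**p)
    print(n,p)
E
```

```text
pics
{'clock': 0.0, 'qpos': array([ 1.26129901e+00,  3.09020446e-01,  1.63522252e+00,  9.06992419e-08,
        1.19974329e+00, -6.97438135e-02]), 'dq': array([-0.00083586, -0.00093809,  0.00080867, -0.00017095, -0.00120616,
        0.0011765 ]), 'joint_efforts': array([ 2.81855982e-04, -4.15270114e+01, -2.76659006e+01, -1.28731067e-04,
        1.03563609e-02,  1.44766641e-06]), 'tcp_pos': array([0.14820639, 0.60629305, 0.23002037]), 'eef_rot': array([-1.03220862,  1.31515747,  1.02996582]), 'wrist_force': array([ 0.71322026,  0.77053078, -0.6636936 ]), 'torque': array([ 0.00239946,  0.00396221, -0.01628317]), 'finger_gap': 0.08540479032011422}
scene {'K': array([[452.26651625,   0.        , 315.67708889],
       [  0.        , 452.26651625, 202.30317514],
       [  0.        ,   0.        ,   1.        ]]), 'k1': 0.00904301315419967, 'R': array([[ 0.88876668, -0.45798452,  0.01854617],
       [-0.33482143, -0.67632513, -0.65610893],
       [ 0.31303097,  0.57691811, -0.75443827]]), 't': array([-0.52127506,  0.25161492,  1.02528807])}
side {'K': array([[404.52010831,   0.        , 313.62794989],
       [  0.        , 404.52010831, 198.77953247],
       [  0.        ,   0.        ,   1.        ]]), 'k1': -0.03986659990078, 'R': array([[ 0.99989819, -0.00268094,  0.01401514],
       [ 0.0090668 , -0.63905522, -0.76910742],
       [ 0.01101838,  0.76915619, -0.63896585]]), 't': array([-0.56787113,  0.07778316,  1.14132728])}
wrist {'K': array([[306.93323086,   0.        , 316.47514166],
       [  0.        , 306.93323086, 199.93272097],
       [  0.        ,   0.        ,   1.        ]]), 'k1': -0.047913269735254546, 'R': array([[ 0.23754893,  0.9713685 , -0.00370637],
       [ 0.9322594 , -0.22690958,  0.28178797],
       [ 0.27287895, -0.07039373, -0.95946954]]), 't': array([-0.62326488, -0.03645716,  0.38030557])}
```

View pics/scene0.png

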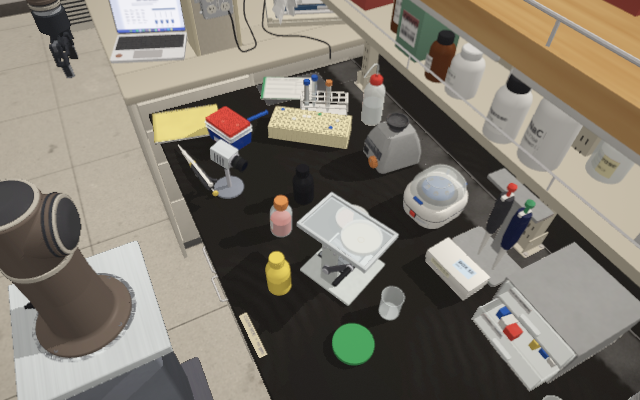

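View pics/side0.png

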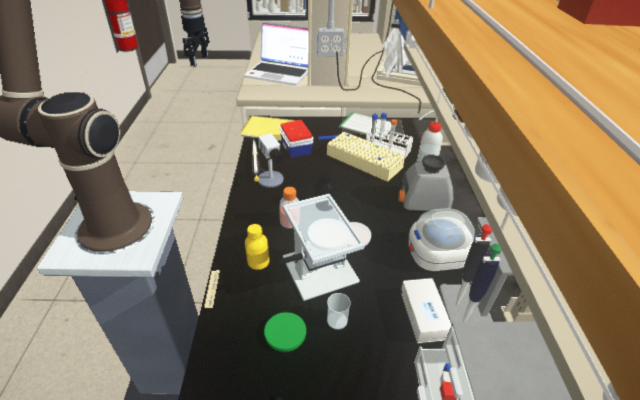

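View pics/wrist0.png

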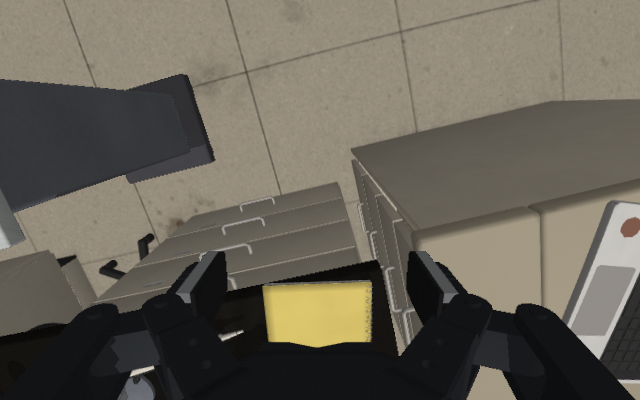

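The candidates for the bottle in the scene view are pink with an orange cap (281,215), black (303,185) and yellow (278,274). Only the pink one lies between the bench camera (228,170) and the stand (345,260), and it is neither black nor yellow. I'll confirm that in a crop.

```bash
cat > h.py <<'E'
import numpy as np,cv2
def load(n,k='0'):
    return cv2.imread(f"pics/{n}{k}.png"),np.load(f"pics/{n}{k}.npy"),dict(np.load(f"pics/{n}{k}p.npz"))
def ray(p,u,v):
    K=p["K"];x=(u-K[0,2])/K[0,0];y=(v-K[1,2])/K[1,1];xd,yd=x,y
    for _ in range(10):
        f=1+p["k1"]*(x*x+y*y);x,y=xd/f,yd/f
    return np.array([x,y,1.])
def pt(p,u,v,z): return p["R"].T@(ray(p,u,v)*z-p["t"])
def onz(p,u,v,h):
    d=p["R"].T@ray(p,u,v);c=-p["R"].T@p["t"];return c+d*(h-c[2])/d[2]
def proj(p,X):
    c=p["R"]@np.array(X)+p["t"];x,y=c[0]/c[2],c[1]/c[2];f=1+p["k1"]*(x*x+y*y)
    return p["K"][0,0]*x*f+p["K"][0,2],p["K"][1,1]*y*f+p["K"][1,2]
def cloud(d,p):
    v,u=np.mgrid[0:400,0:640];K=p["K"]
    x=(u-K[0,2])/K[0,0];y=(v-K[1,2])/K[1,1];xd,yd=x,y
    for _ in range(8):
        f=1+p["k1"]*(x*x+y*y);x,y=xd/f,yd/f
    P=np.stack([x*d,y*d,d],-1)-p["t"]
    return P@p["R"]
def shot(n,k):
    from station import manip
    p=manip.camera_params(n);im,d=manip.camera(n)
    cv2.imwrite(f"pics/{n}{k}.png",im);np.save(f"pics/{n}{k}.npy",d);np.savez(f"pics/{n}{k}p.npz",**p)
    return im,d,p
def crop(n,k,u0,v0,u1,v1,out):
    im=cv2.imread(f"pics/{n}{k}.png")[v0:v1,u0:u1];s=min(800/(u1-u0),600/(v1-v0))
    cv2.imwrite(out,cv2.resize(im,None,fx=s,fy=s,interpolation=cv2.INTER_CUBIC))
E
python3 - <<'E'
from h import *
crop("scene","0",200,130,420,295,"pics/c1.png")
crop("side","0",230,120,390,240+60,"pics/c2.png")
im,d,p=load("scene");P=cloud(d,p)
for u,v in [(281,199),(228,190),(340,240),(300,222),(398,238),(345,190),(305,270),(343,303),(384,262),(362,237),(352,217),(278,260),(303,170)]:
    print(u,v,P[v,u].round(3))
# pink bottle
hsv=cv2.cvtColor(im,cv2.COLOR_BGR2HSV)
E
```

```text
281 199 [0.5   0.022 0.119]
228 190 [0.417 0.207 0.01 ]
340 240 [ 0.551 -0.177  0.162]
300 222 [ 0.495 -0.095  0.162]
398 238 [ 0.757 -0.139 -0.001]
345 190 [0.716 0.068 0.001]
305 270 [ 0.492 -0.127  0.014]
343 303 [ 0.534 -0.24   0.001]
384 262 [ 0.683 -0.187  0.   ]
362 237 [ 0.594 -0.196  0.17 ]
352 217 [ 0.609 -0.13   0.155]
278 260 [ 0.42  -0.139  0.121]
303 170 [0.592 0.087 0.119]
```

View pics/c1.png

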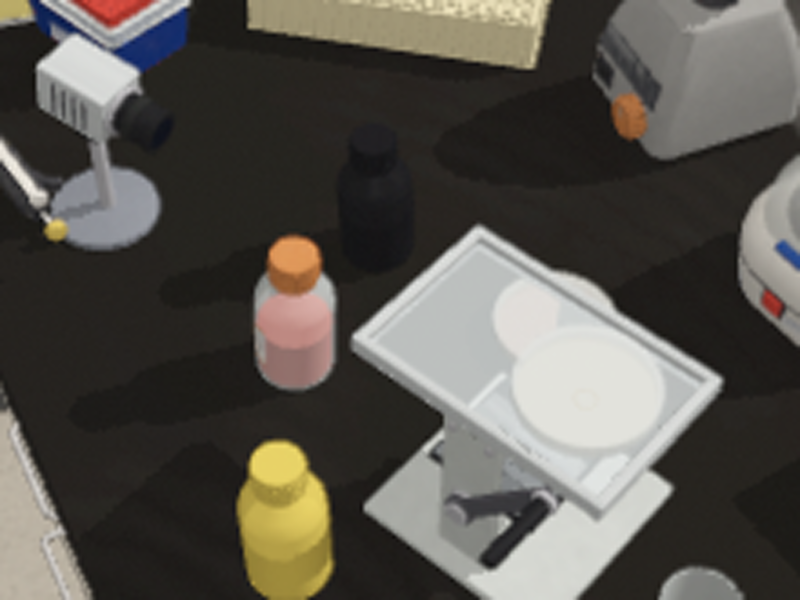

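View pics/c2.png

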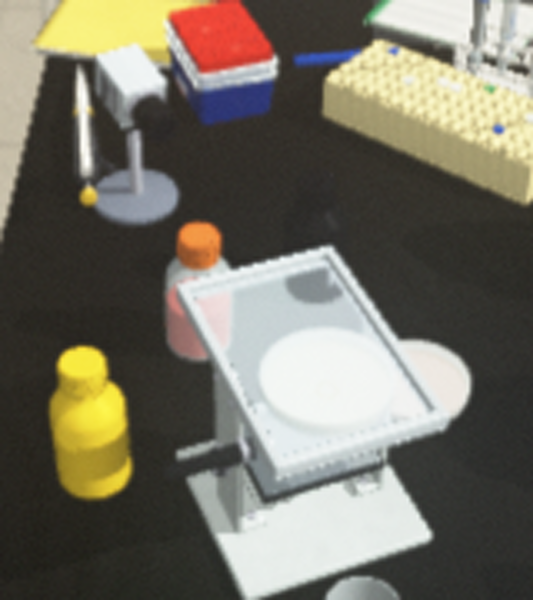

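The crop confirms the bottle: pink with an orange cap at crop (295,310), clear of the black (375,200) and yellow (285,520) look-alikes. Next is the pose of the stand, dish, camera and bottle.

```bash
python3 - <<'E'
from h import *
im,d,p=load("scene");P=cloud(d,p)
c=[(480,227),(353,340),(600,514),(721,380)]
L=[onz(p,200+u/3.636,130+v/3.636,0.161)[:2] for u,v in c]
print("deck scene",np.round(L,4).tolist(),"ctr",np.mean(L,0).round(4))
for a,b in [(0,1),(1,2),(2,3),(3,0)]: print(np.linalg.norm(L[a]-L[b]).round(4),end=' ')
print()
ims,ds,ps=load("side");
s=600/180
c=[(332,247),(179,290),(270,480),(448,418)]
M=[onz(ps,230+u/s,120+v/s,0.161)[:2] for u,v in c]
print("deck side",np.round(M,4).tolist(),"ctr",np.mean(M,0).round(4))
for X in (L,M):
  y=(X[0]+X[1]-X[2]-X[3]); x=X[3]-X[0]+X[2]-X[1]
  print("yaw",np.arctan2(-y[0],y[1]),np.arctan2(x[1],x[0]))
# depth cloud rim
Ps=cloud(ds,ps)
for Q,n in((P,'scene'),(Ps,'side')):
  m=(abs(Q[...,2]-0.161)<0.003)&(Q[...,0]>.4)&(Q[...,0]<.75)&(Q[...,1]<-0.0)&(Q[...,1]>-.35)
  r=cv2.minAreaRect(Q[m][:,:2].astype(np.float32)*1000);print(n,m.sum(),r)
  m=(abs(Q[...,2]-0.171)<0.0025)&(Q[...,0]>.45)&(Q[...,0]<.75)&(Q[...,1]<-0.0)&(Q[...,1]>-.35)
  print(' dish',m.sum(),cv2.minEnclosingCircle(Q[m][:,:2].astype(np.float32)*1000), Q[m].mean(0))
  for nm,x,y in(('bottle',.5,.02),('black',.59,.087),('yel',.42,-.139)):
    m=(abs(Q[...,2]-0.118)<0.003)&(np.hypot(Q[...,0]-x,Q[...,1]-y)<.04)
    print(' ',nm,m.sum(),cv2.minEnclosingCircle(Q[m][:,:2].astype(np.float32)*1000) if m.sum() else 0)
  m=(abs(Q[...,2]-0.009)<0.004)&(np.hypot(Q[...,0]-.43,Q[...,1]-.2)<.07)
  print(' foot',m.sum(),cv2.minEnclosingCircle(Q[m][:,:2].astype(np.float32)*1000), np.median(Q[m],0))
  m=(Q[...,2]>0.05)&(Q[...,2]<.2)&(np.hypot(Q[...,0]-.43,Q[...,1]-.2)<.1)
  print(' cam',Q[m].min(0),Q[m].max(0))
E
```

```text
deck scene [[0.6018, -0.0477], [0.4878, -0.0951], [0.558, -0.2688], [0.6722, -0.2208]] ctr [ 0.5799 -0.1581]
0.1235 0.1873 0.1239 0.1868 
deck side [[0.6055, -0.0452], [0.4936, -0.0959], [0.5595, -0.2746], [0.6752, -0.2207]] ctr [ 0.5834 -0.1591]
yaw 0.3848675587071175 -1.1859287680877788
yaw 0.3657214057011533 -1.2050749210937433
scene 958 ((575.3368530273438, -157.7252197265625), (136.20608520507812, 190.82638549804688), 21.881322860717773)
 dish 1039 ((593.7442626953125, -192.69482421875), 46.69970703125) [ 0.59186605 -0.1939015   0.17106721]
  bottle 112 ((496.43719482421875, 19.097936630249023), 17.948789596557617)
  black 95 ((594.583740234375, 95.19052124023438), 18.77423858642578)
  yel 157 ((418.67889404296875, -129.1044158935547), 17.243749618530273)
 foot 438 ((429.6204833984375, 202.6209259033203), 67.32837677001953) [0.41864915 0.21534912 0.00879135]
 cam [0.39124085 0.15341706 0.05072603] [0.47084769 0.24947256 0.16118158]
side 1105 ((577.3578491210938, -155.25045776367188), (134.54612731933594, 194.39556884765625), 22.157821655273438)
 dish 728 ((595.9882202148438, -191.60243225097656), 47.23539352416992) [ 0.59495669 -0.19430352  0.17221211]
  bottle 76 ((500.8468322753906, 20.022356033325195), 17.30630111694336)
  black 66 ((596.1152954101562, 96.30985260009766), 17.96317481994629)
  yel 116 ((422.1431884765625, -127.13925170898438), 17.951887130737305)
 foot 295 ((431.1499328613281, 200.28482055664062), 67.8876724243164) [0.42719164 0.21108183 0.00987577]
 cam [0.39466081 0.1580564  0.05131149] [0.47616069 0.24982732 0.16221295]
```

```bash
cat >> h.py <<'E'
from scipy.spatial.transform import Rotation as Ro
def st():
    from station import manip
    s=manip.get_state();R=Ro.from_rotvec(s["eef_rot"]).as_matrix()
    return s,R
def todo(target,zdir=None):
    """shift in tool cm now, and after turning"""
    s,R=st();e=np.array(target)-s["tcp_pos"]
    print("t",s["clock"].__round__(2),"tcp",s["tcp_pos"].round(4),"F",s["wrist_force"].round(1),"gap",round(s["finger_gap"],4),"q6",s["qpos"][5].round(2))
    print(" tool axes x",R[:,0].round(3),"y",R[:,1].round(3),"z",R[:,2].round(3))
    print(" shift cm",(R.T@e*100).round(2))
    if zdir is not None:
        for sg in(1,-1):
            z=R.T@(sg*np.array(zdir,float));a=np.arctan2(-z[1],z[2]);print("  turn deg",np.degrees(a).round(2),"then shift",((R@Ro.from_rotvec([a,0,0]).as_matrix()).T@e*100).round(2))
E
python3 - <<'E'
from h import *
todo([.4985,.0195,.23],[0,1,0])
im,d,p=load("scene");P=cloud(d,p)
ims,ds,ps=load("side");Q=cloud(ds,ps)
# base corners; occupancy map top view of both, heights
H=np.zeros((400,400),np.float32)
for C in(P,Q):
    c=C.reshape(-1,3);c=c[(c[:,2]<.5)&(c[:,2]>-.02)]
    i=((c[:,1]+.4)/.8*400).astype(int);j=((c[:,0]-.25)/.8*400).astype(int)
    k=(i>=0)&(i<400)&(j>=0)&(j<400)
    np.maximum.at(H,(399-i[k],j[k]),c[k,2]+.02)
h=cv2.applyColorMap((np.clip(H/.3,0,1)*255).astype(np.uint8),cv2.COLORMAP_JET)
h=cv2.resize(h,(600,600),interpolation=cv2.INTER_NEAREST)
for a in range(8):
    cv2.line(h,(a*75,0),(a*75,599),(255,255,255),1);cv2.line(h,(0,a*75),(599,a*75),(255,255,255),1)
    cv2.putText(h,f"{.25+a*.1:.2f}",(a*75+2,10),0,.35,(255,255,255));cv2.putText(h,f"{.4-a*.1:.1f}",(2,a*75+12),0,.35,(255,255,255))
cv2.imwrite("pics/top.png",h)
E
```

```text
t 0.15 tcp [0.1483 0.6065 0.2303] F [-0.2 -0.2 -0.6] gap 0.0855 q6 -0.07
 tool axes x [-0.001 -0.002 -1.   ] y [-0.971  0.238  0.   ] z [ 0.238  0.971 -0.002]
 shift cm [  0.11 -47.97 -48.7 ]
  turn deg -13.74 then shift [  0.11 -35.02 -58.7 ]
  turn deg 166.26 then shift [ 0.11 35.02 58.7 ]
```

View pics/top.png

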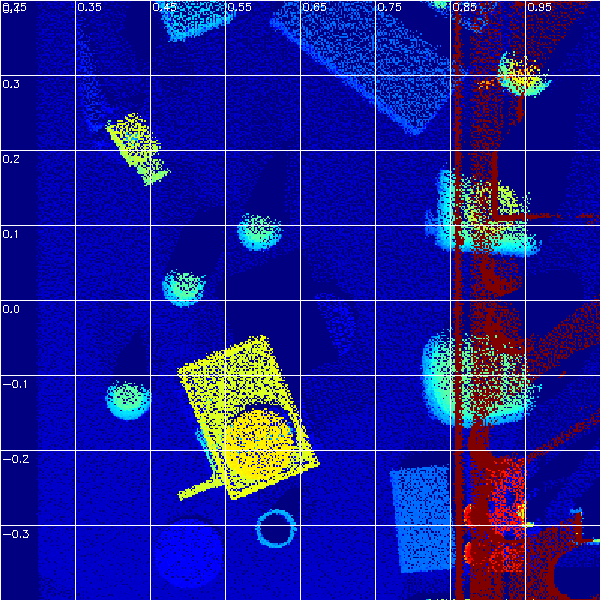

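The height map shows a clear spot near (0.70, 0.11), so the bottle will go there, passing over the black one. I'll move above the pink bottle first.

```bash
python3 -m pendant '0 -3.4 -3.5 0;0 -3.4 -3.5 0;0 -3.4 -3.5 0;0 -3.4 -3.5 0;0 -3.4 -3.5 0;0 -3.4 -3.5 0;0 -3.4 -3.5 0;0 -3.4 -3.5 0' -1 40; python3 -c "
from h import *
todo([.4985,.0195,.23])"
```

```text
clock: 0.95
tcp_pos: [0.348, 0.2653, 0.2272]
eef_rot: [-1.041, 1.309, 1.04]
wrist_force: [1.0, 0.1, -0.6]
finger_gap: 0.0855
t 0.95 tcp [0.348  0.2653 0.2272] F [ 1.   0.1 -0.6] gap 0.0855 q6 -0.79
 tool axes x [-0.001 -0.001 -1.   ] y [-0.974  0.225  0.   ] z [ 0.225  0.974 -0.001]
 shift cm [ -0.26 -20.2  -20.56]
```

```bash
python3 -m pendant '0 -3.4 -3.5 0;0 -3.4 -3.5 0;0 -3.4 -3.5 0;0 -3.4 -3.5 0;0 -3.4 -3.5 0;0 -2 -2 0;0 -0.5 -0.5 0;0 0 0 0' -1 40; python3 -c "
from h import *
todo([.4985,.0195,.23]);shot('wrist','1')"
```

```text
clock: 1.75
tcp_pos: [0.4963, 0.0132, 0.2272]
eef_rot: [-1.035, 1.311, 1.032]
wrist_force: [-0.1, -0.1, -0.0]
finger_gap: 0.0854
t 1.75 tcp [0.4963 0.0132 0.2272] F [-0.1 -0.1 -0. ] gap 0.0854 q6 -1.4
 tool axes x [ 0.002 -0.001 -1.   ] y [-0.972  0.234 -0.002] z [ 0.234  0.972 -0.   ]
 shift cm [-0.28 -0.06  0.67]
```

View pics/wrist1.png

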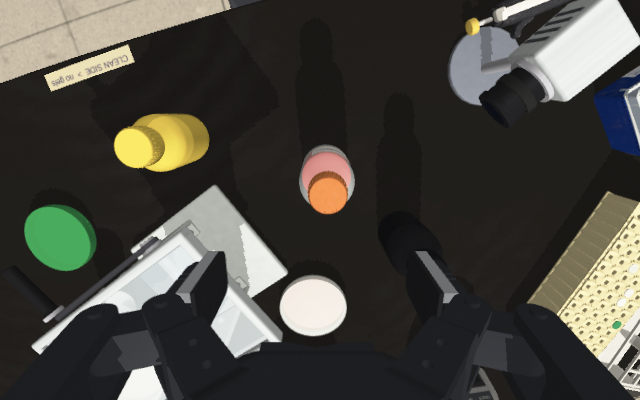

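The wrist view shows the bottle cap at (328,194), yellow at (140,148), black at (410,235), the spare dish at (313,305) and the bench camera lens at (510,100).

```bash
python3 -c "
from h import *
im,d,p=load('wrist','1')
c=onz(p,328,194.5,.118);print(c, onz(p,313,305,.016))
todo([c[0],c[1],.06])"
```

```text
[0.49594111 0.02298348 0.118     ] [ 0.67004695 -0.0339929   0.016     ]
t 1.8 tcp [0.496  0.0137 0.2272] F [0.4 0.6 0.5] gap 0.0858 q6 -1.4
 tool axes x [ 0.002 -0.001 -1.   ] y [-0.973  0.233 -0.002] z [ 0.233  0.973 -0.001]
 shift cm [16.71  0.25  0.91]
```

```bash
python3 -m pendant '0 0 0.7 0;3 0 0 0;4 0 0 0;4 0 0 0;3 0.1 0 0;2 0 0 0;0.5 0 0 0;0 0 0 0' -1 40; python3 -c "
from h import *
todo([.497,.021,.057])"
```

```text
clock: 2.6
tcp_pos: [0.4949, 0.0365, 0.0598]
eef_rot: [-1.046, 1.297, 1.045]
wrist_force: [0.6, -0.4, 0.6]
finger_gap: 0.0855
t 2.6 tcp [0.4949 0.0365 0.0598] F [ 0.6 -0.4  0.6] gap 0.0855 q6 -1.37
 tool axes x [ 0.006  0.004 -1.   ] y [-0.976  0.217 -0.005] z [0.217 0.976 0.005]
 shift cm [ 0.28 -0.54 -1.47]
```

```bash
python3 -m pendant '0 -0.5 -1.4 0;0.1 0 0 0' ; python3 -c "
from h import *
todo([.497,.021,.057]);shot('wrist','2');shot('scene','2')
crop('scene','2',200,130,420,295,'pics/c3.png')"
```

```text
clock: 2.8
tcp_pos: [0.4983, 0.0224, 0.0609]
eef_rot: [-1.051, 1.293, 1.045]
wrist_force: [-0.4, 0.3, -0.1]
finger_gap: 0.0851
t 2.8 tcp [0.4983 0.0224 0.0609] F [-0.4  0.3 -0.1] gap 0.0851 q6 -1.4
 tool axes x [ 0.01   0.004 -1.   ] y [-0.977  0.213 -0.009] z [0.213 0.977 0.006]
 shift cm [ 0.39  0.11 -0.16]
```

View pics/wrist2.png

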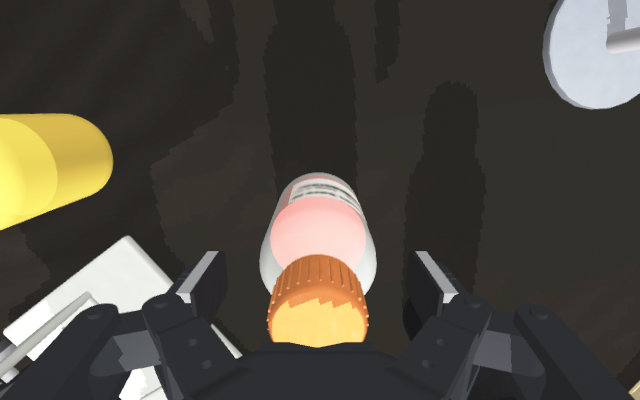

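View pics/c3.png

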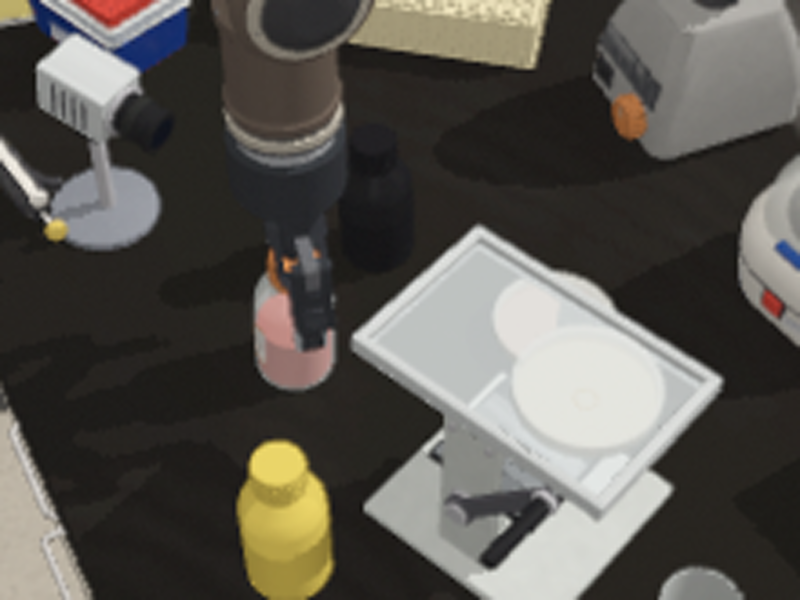

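The bottle is centred between the fingers, with the cap at (318,310) in the wrist view. I'll lower a little and close.

```bash
python3 -m pendant '0.6 0.1 -0.1 0;0.2 0 0 0' -1 40; python3 -m pendant '0 0 0 0;0 0 0 0;0 0 0 0;0 0 0 0;0 0 0 0;0 0 0 0' 1 40; python3 -c "
from h import *
todo([.497,.021,.053])"
```

```text
clock: 3.1
tcp_pos: [0.4984, 0.0216, 0.0541]
eef_rot: [-1.05, 1.291, 1.042]
wrist_force: [-1.5, 0.1, 0.2]
finger_gap: 0.0854
clock: 3.7
tcp_pos: [0.4984, 0.0216, 0.0544]
eef_rot: [-1.049, 1.291, 1.042]
wrist_force: [-0.2, -0.4, 0.4]
finger_gap: 0.054
t 3.7 tcp [0.4984 0.0216 0.0544] F [-0.2 -0.4  0.4] gap 0.054 q6 -1.41
 tool axes x [ 0.013  0.004 -1.   ] y [-0.976  0.216 -0.011] z [0.216 0.976 0.007]
 shift cm [ 0.14  0.13 -0.09]
```

```bash
python3 -m pendant '0 0 0 0;0 0 0 0;-0.5 0 0 0;-2 0 0 0;-4 0 0 0;-4 0 0 0;-3 0 0 0;0 0 0 0'; python3 -c "
from h import *
todo([.70,.11,.235]);shot('side','3')
crop('side','3',230,120,390,240,'pics/c4.png')"
```

```text
clock: 4.5
tcp_pos: [0.4913, 0.0211, 0.1888]
eef_rot: [-1.044, 1.302, 1.051]
wrist_force: [1.6, -0.4, -3.4]
finger_gap: 0.0539
t 4.5 tcp [0.4913 0.0211 0.1888] F [ 1.6 -0.4 -3.4] gap 0.0539 q6 -1.4
 tool axes x [-0.001  0.005 -1.   ] y [-0.976  0.216  0.002] z [0.216 0.976 0.005]
 shift cm [ -4.59 -18.45  13.2 ]
```

View pics/c4.png

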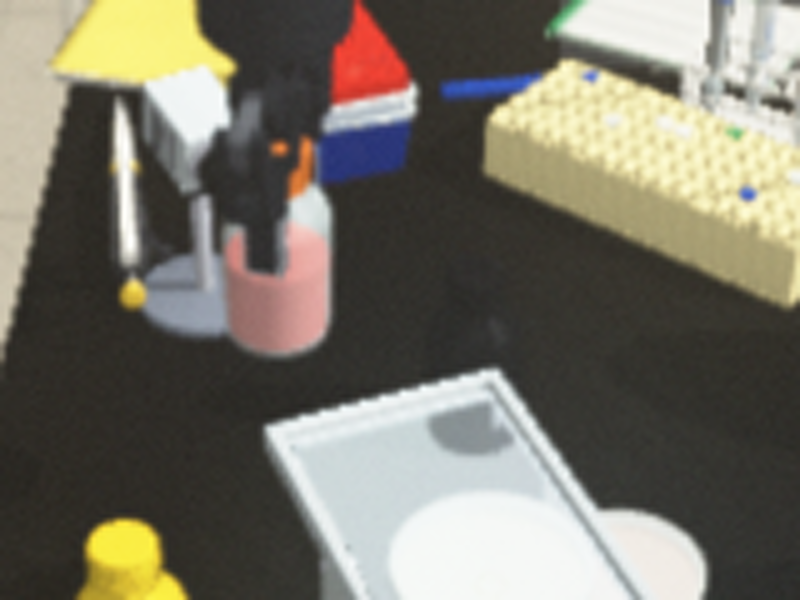

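The bottle is lifted upright in the grip (wrist force -3.4 N). I'll raise it more and carry it over.

```bash
python3 -m pendant '-3 0 0 0;-1.6 -1 0.7 0;0 -3 2.1 0;0 -3.4 2.4 0;0 -3.4 2.4 0;0 -3.4 2.4 0;0 -2.6 2 0;0 -0.5 0.3 0'; python3 -c "
from h import *
todo([.70,.11,.056])"
```

```text
clock: 5.35
tcp_pos: [0.6757, 0.1055, 0.2014]
eef_rot: [-1.025, 1.34, 1.078]
wrist_force: [0.2, -0.6, -3.5]
finger_gap: 0.0539
t 5.35 tcp [0.6757 0.1055 0.2014] F [ 0.2 -0.6 -3.5] gap 0.0539 q6 -1.27
 tool axes x [-0.046  0.003 -0.999] y [-0.975  0.218  0.046] z [ 0.218  0.976 -0.007]
 shift cm [14.42 -2.94  1.06]
```

```bash
python3 -m pendant '0 -2 0.8 0;0 -0.5 0.2 0;0 0 0 0;0 0 0 0'; python3 -c "
from h import *
todo([.70,.11,.056]);shot('scene','4');crop('scene','4',200,80,460,275,'pics/c5.png')"
```

```text
clock: 5.75
tcp_pos: [0.6954, 0.1092, 0.1858]
eef_rot: [-1.018, 1.36, 1.092]
wrist_force: [0.3, -0.3, -2.6]
finger_gap: 0.0538
t 5.75 tcp [0.6954 0.1092 0.1858] F [ 0.3 -0.3 -2.6] gap 0.0538 q6 -1.26
 tool axes x [-0.069  0.001 -0.998] y [-0.974  0.217  0.068] z [ 0.216  0.976 -0.014]
 shift cm [12.92 -1.32  0.36]
```

View pics/c5.png

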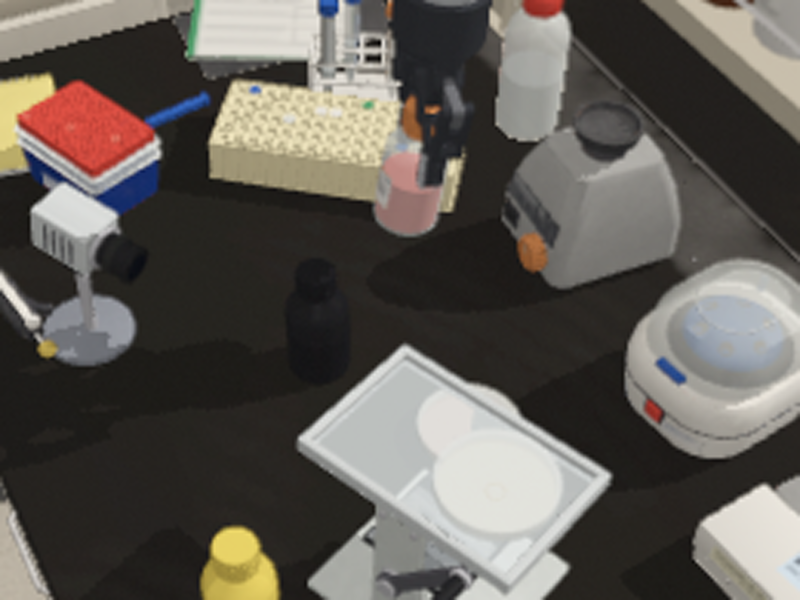

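The bottle now hangs over clear worktop between the tip rack and the homogenizer, well away from the black one. With the load, each row lets the tool sag slightly, so I'll descend promptly.

```bash
python3 -m pendant '3 -0.6 0.2 0;3.5 -0.5 0.1 0;3 -0.2 0 0;1 0 0 0'; python3 -c "
from h import *
todo([.70,.11,.056])"
```

```text
clock: 6.2
tcp_pos: [0.7015, 0.1083, 0.0829]
eef_rot: [-1.019, 1.355, 1.087]
wrist_force: [-1.0, 0.1, -4.8]
finger_gap: 0.054
t 6.2 tcp [0.7015 0.1083 0.0829] F [-1.   0.1 -4.8] gap 0.054 q6 -1.27
 tool axes x [-0.063  0.001 -0.998] y [-0.974  0.218  0.062] z [ 0.218  0.976 -0.013]
 shift cm [2.7  0.02 0.17]
```

```bash
python3 -m pendant '1.2 0 0 0;0.4 0 0 0;0.2 0 0 0'; python3 -c "
from h import *
todo([.70,.11,.056])"
```

```text
clock: 6.5
tcp_pos: [0.6994, 0.1079, 0.0651]
eef_rot: [-1.019, 1.356, 1.087]
wrist_force: [1.4, 0.1, -2.5]
finger_gap: 0.054
t 6.5 tcp [0.6994 0.1079 0.0651] F [ 1.4  0.1 -2.5] gap 0.054 q6 -1.27
 tool axes x [-0.063  0.001 -0.998] y [-0.974  0.218  0.062] z [ 0.218  0.976 -0.013]
 shift cm [ 0.9  -0.07  0.23]
```

```bash
python3 -m pendant '0.4 0 0 0;0.2 0 0 0;0 0 0 0'; python3 -c "
from h import *
todo([.70,.11,.056])"
```

```text
clock: 6.8
tcp_pos: [0.7013, 0.1081, 0.0621]
eef_rot: [-1.021, 1.351, 1.084]
wrist_force: [-0.1, 0.4, -3.1]
finger_gap: 0.0537
t 6.8 tcp [0.7013 0.1081 0.0621] F [-0.1  0.4 -3.1] gap 0.0537 q6 -1.27
 tool axes x [-0.058  0.001 -0.998] y [-0.974  0.218  0.057] z [ 0.218  0.976 -0.011]
 shift cm [0.62 0.13 0.16]
```

```bash
python3 -m pendant '0.4 0 0 0;0.2 0 0 0;0.1 0 0 0'; python3 -c "
from h import *
todo([.70,.11,.056])"
```

```text
clock: 7.1
tcp_pos: [0.7023, 0.1084, 0.0565]
eef_rot: [-1.022, 1.348, 1.082]
wrist_force: [-0.6, 0.3, -2.3]
finger_gap: 0.0538
t 7.1 tcp [0.7023 0.1084 0.0565] F [-0.6  0.3 -2.3] gap 0.0538 q6 -1.27
 tool axes x [-0.055  0.002 -0.999] y [-0.974  0.218  0.054] z [ 0.218  0.976 -0.01 ]
 shift cm [0.06 0.26 0.11]
```

```bash
python3 -m pendant '0.3 0 0 0;0.1 0 0 0'; python3 -c "
from h import *
todo([.70,.11,.056])"
```

```text
clock: 7.3
tcp_pos: [0.7027, 0.1085, 0.0554]
eef_rot: [-1.022, 1.348, 1.082]
wrist_force: [-1.5, -0.1, 0.6]
finger_gap: 0.054
t 7.3 tcp [0.7027 0.1085 0.0554] F [-1.5 -0.1  0.6] gap 0.054 q6 -1.27
 tool axes x [-0.055  0.002 -0.999] y [-0.974  0.218  0.054] z [ 0.218  0.976 -0.01 ]
 shift cm [-0.04  0.3   0.09]
```

It is touching down (the load is off the wrist). Now I'll release and rise.

```bash
python3 -m pendant '0 0 0 0;0 0 0 0;0 0 0 0;0 0 0 0;0 0 0 0;0 0 0 0' -1 40;python3 -m pendant '-2 0 0 0;-4 0 0 0;-4.5 0 0 0;-4.5 0 0 0;-3 0 0 0;0 0 0 0';  python3 -c "
from h import *
shot('scene','5');crop('scene','5',200,80,460,275,'pics/c6.png')
todo([.5118,-.254,.25],[-.369,.929,0])"
```

```text
clock: 7.9
tcp_pos: [0.7051, 0.1087, 0.0574]
eef_rot: [-1.024, 1.343, 1.078]
wrist_force: [-0.0, 0.8, -0.5]
finger_gap: 0.0854
clock: 8.5
tcp_pos: [0.7122, 0.1081, 0.2393]
eef_rot: [-1.021, 1.35, 1.083]
wrist_force: [0.8, 0.8, 0.7]
finger_gap: 0.0855
t 8.55 tcp [0.711  0.1081 0.2369] F [0.4 0.2 0.7] gap 0.0851 q6 -1.27
 tool axes x [-0.061  0.001 -0.998] y [-0.974  0.218  0.06 ] z [ 0.218  0.976 -0.012]
 shift cm [ -0.14  11.58 -39.69]
  turn deg -34.23 then shift [ -0.14  31.91 -26.3 ]
  turn deg 145.77 then shift [ -0.14 -31.91  26.3 ]
```

View pics/c6.png

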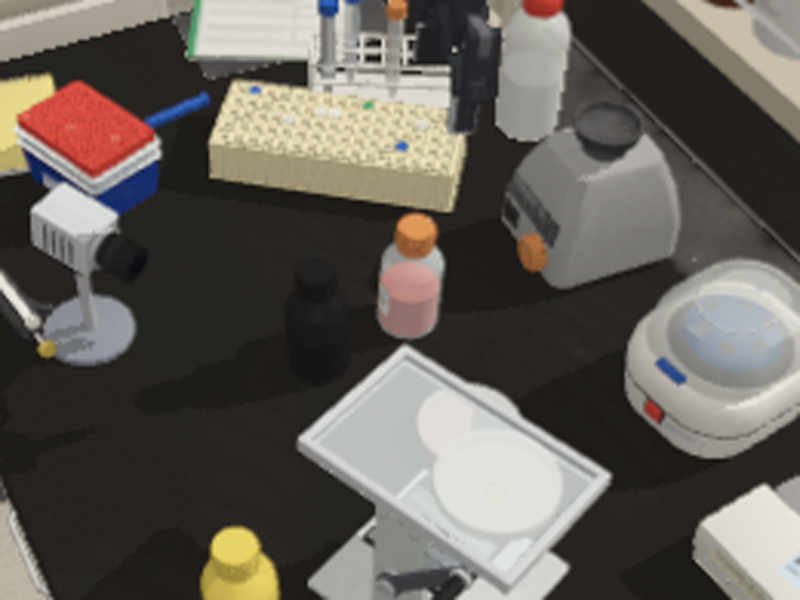

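The bottle stands upright at crop (410,285), far to the side of the sight line. Next I'll turn the jaw to the stand's y and travel to the handle above deck height.

```bash
python3 -m pendant '-1.5 2 -3.5 -8.5;-1.5 2 -3.5 -8.5;-1 2 -3.5 -8.5;0 2.5 -3 -8.5;0 3.5 -2.5 0;0 0 0 0'; python3 -c "
from h import *
todo([.5118,-.254,.25],[-.369,.929,0]);shot('wrist','6')"
```

```text
clock: 9.15
tcp_pos: [0.5902, -0.0643, 0.2591]
eef_rot: [-1.421, 1.061, 1.576]
wrist_force: [-0.2, 1.1, 0.1]
finger_gap: 0.0853
t 9.15 tcp [ 0.5902 -0.0643  0.2591] F [-0.2  1.1  0.1] gap 0.0853 q6 -2.12
 tool axes x [-0.102  0.002 -0.995] y [-0.922 -0.375  0.094] z [-0.373  0.927  0.04 ]
 shift cm [  1.67  14.25 -14.7 ]
  turn deg 0.44 then shift [  1.67  14.14 -14.81]
  turn deg -179.56 then shift [  1.67 -14.14  14.81]
```

View pics/wrist6.png

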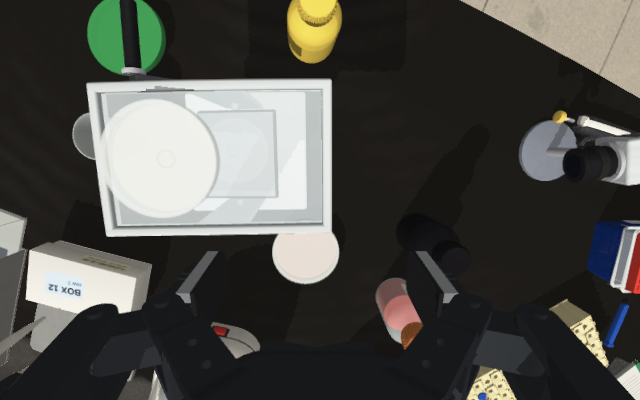

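The wrist picture shows the ring through the dish at (167,159), the deck frame corners near (88,83), (331,80), (331,236) and (107,237), the handle at (130,40) and the camera foot at (545,150). I'll enlarge it for a precise fit.

```bash
python3 -c "
from h import *
crop('wrist','6',70,0,350,210,'pics/c7.png');crop('wrist','6',70,60,350,270,'pics/c8.png');crop('wrist','6',500,90,640,195,'pics/c9.png')"
```

```text
(no output)
```

View pics/c7.png

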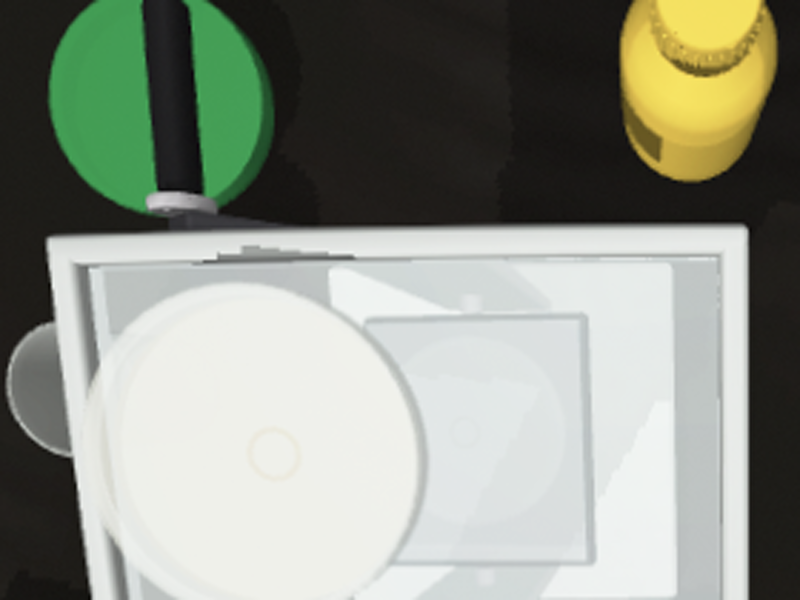

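View pics/c8.png

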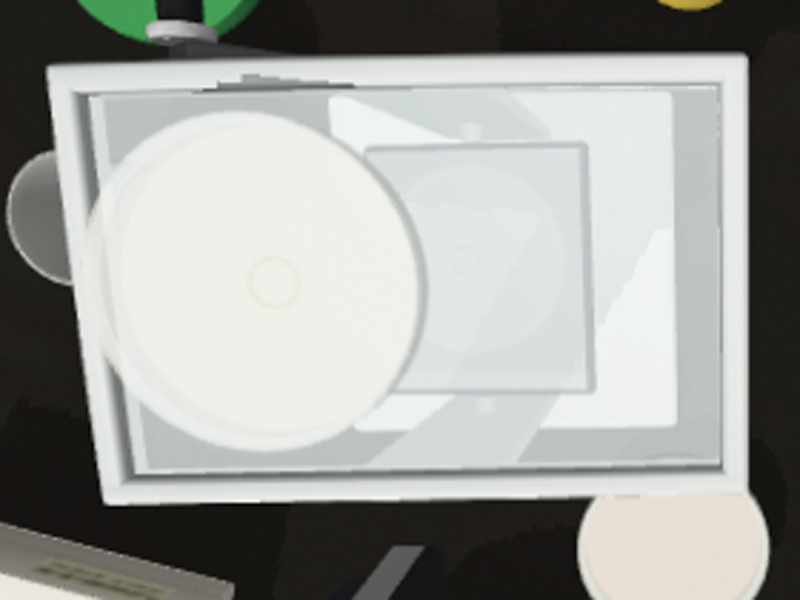

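View pics/c9.png

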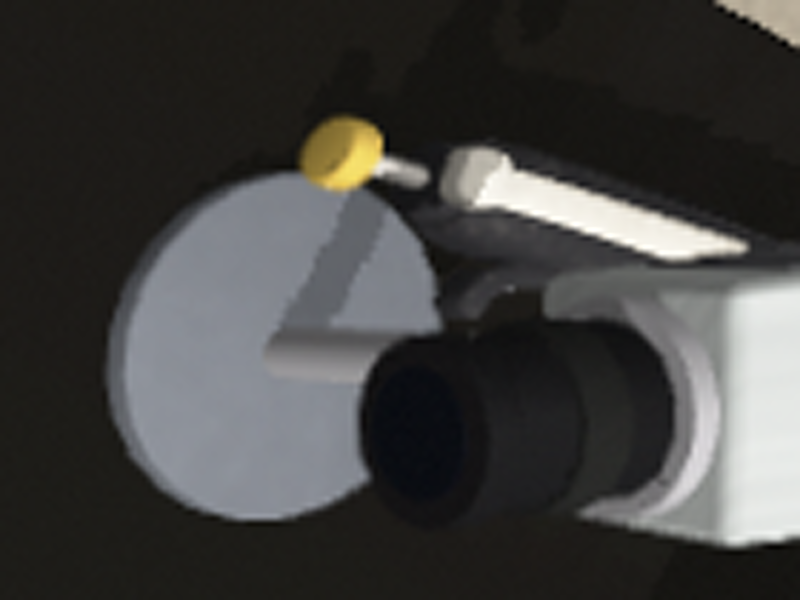

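```bash
cat > fit.py <<'E'
from h import *
im,d,p=load('wrist','6');s=800/280
q=lambda u,v:(70+u/s,60+v/s)
deck=np.array([onz(p,*q(*c),.161)[:2] for c in[(47,67),(748,55),(748,492),(107,503)]])
ctr=deck.mean(0);y=(deck[1]-deck[0])+(deck[2]-deck[3]);y/=np.linalg.norm(y);x=np.array([y[1],-y[0]])
print("deck ctr",ctr.round(4),"yaw",np.arctan2(-y[0],y[1]).round(4),"sizes",np.linalg.norm(deck[1]-deck[0]).round(4),np.linalg.norm(deck[2]-deck[1]).round(4),np.linalg.norm(deck[3]-deck[2]).round(4),np.linalg.norm(deck[0]-deck[3]).round(4))
def loc(n,u,v,h): 
    X=onz(p,u,v,h);e=X[:2]-ctr;print(n,X.round(4),"in deck frame",(e@x).round(4),(e@y).round(4))
loc("mark",*q(274,283),.155)
for z in(.151,.155,.171):loc("dish L/R z%.3f"%z,*q(255,281),z)
loc("peg-",*q(472,130),.07);loc("peg+",*q(486,404),.07)
for z in (.008,.012): loc("base c1",*q(672,92),z);loc("base c2",*q(677,427),z)
loc("flange",70+180/s,203/s,.1477);
loc("handle",70+176/s,105/s,.1477);
loc("foot",500+272/5.714,90+348/5.714,.01)
loc("lens",500+420/5.714,90+432/5.714,.121)
loc("spare",*q(673,550),.016)
E
python3 fit.py
```

```text
deck ctr [ 0.5793 -0.1526] yaw 0.3918 sizes 0.1887 0.1221 0.1878 0.122
mark [ 0.5933 -0.1906  0.155 ] in deck frame -0.0016 -0.0405
dish L/R z0.151 [ 0.5957 -0.1975  0.151 ] in deck frame -0.002 -0.0478
dish L/R z0.155 [ 0.5948 -0.1958  0.155 ] in deck frame -0.0022 -0.0459
dish L/R z0.171 [ 0.5912 -0.1892  0.171 ] in deck frame -0.003 -0.0384
peg- [ 0.5311 -0.1726  0.07  ] in deck frame -0.0522 -0.0001
peg+ [ 0.6267 -0.1334  0.07  ] in deck frame 0.0511 -0.0004
base c1 [ 0.4822 -0.1122  0.008 ] in deck frame -0.0744 0.0744
base c2 [ 0.6208 -0.055   0.008 ] in deck frame 0.0756 0.0743
base c1 [ 0.4828 -0.112   0.012 ] in deck frame -0.0738 0.0744
base c2 [ 0.62   -0.0554  0.012 ] in deck frame 0.0747 0.0743
flange [ 0.5374 -0.2393  0.1477] in deck frame -0.0719 -0.0642
handle [ 0.5128 -0.2481  0.1477] in deck frame -0.098 -0.0629
foot [0.4257 0.2194 0.01  ] in deck frame -0.0 0.4024
lens [0.4589 0.1663 0.121 ] in deck frame 0.0104 0.3407
spare [ 0.6751 -0.0357  0.016 ] in deck frame 0.1331 0.0714
```

```bash
python3 - <<'E'
from h import *
crop("scene","5",280,180,410,278,"pics/c10.png");crop("side","0",270,180,380,262,"pics/c11.png")
todo([.5128,-.249,.25],[-.382,.924,0])
E
```

```text
t 9.2 tcp [ 0.5911 -0.0624  0.2586] F [-0.7  0.3 -0.6] gap 0.0854 q6 -2.12
 tool axes x [-0.101  0.004 -0.995] y [-0.922 -0.375  0.093] z [-0.373  0.927  0.042]
 shift cm [  1.58  14.15 -14.41]
  turn deg -0.31 then shift [  1.58  14.22 -14.33]
  turn deg 179.69 then shift [  1.58 -14.22  14.33]
```

View pics/c10.png

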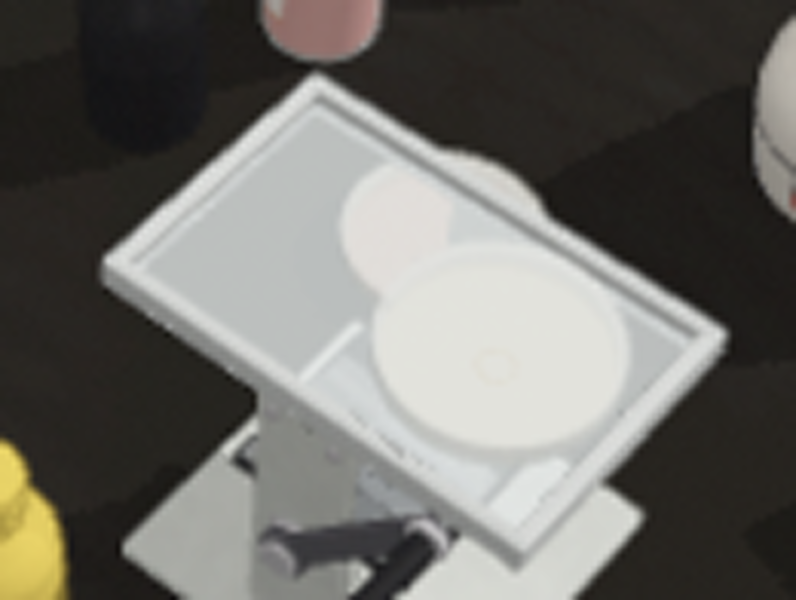

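View pics/c11.png

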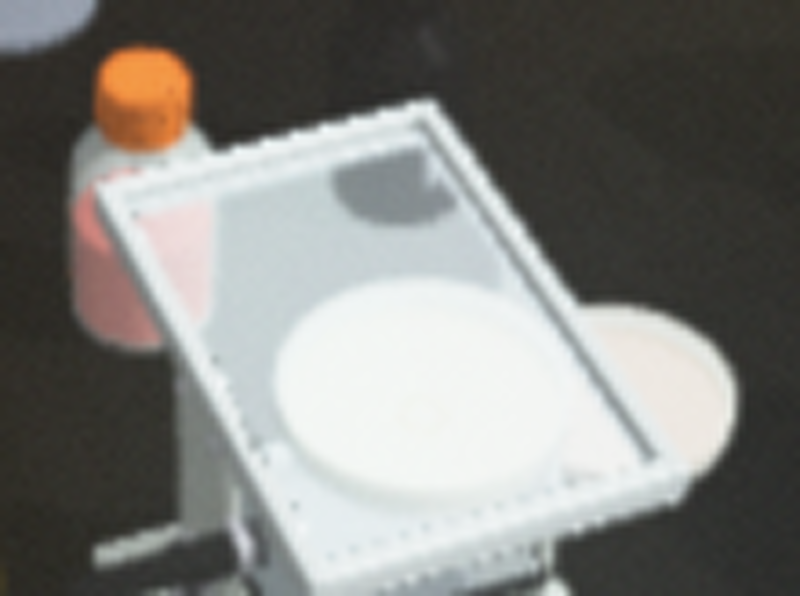

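```bash
python3 - <<'E'
from h import *
im,d,p=load("scene","5");s=796/130
q=lambda u,v:(280+u/s,180+v/s)
D=np.array([onz(p,*q(*c),.161)[:2] for c in[(316,73),(103,265),(518,568),(727,338)]])
c=D.mean(0);y=D[0]+D[1]-D[2]-D[3];y/=np.linalg.norm(y);x=np.array([y[1],-y[0]])
m=onz(p,*q(494,366),.155)[:2];print(c,(m-c)@x,(m-c)@y,np.arctan2(-y[0],y[1]))
E
python3 -m pendant '0 2.5 -2.6 0;0 2.6 -2.6 0;0 2.6 -2.6 0;0 2.6 -2.6 0;0 2.4 -2.3 0;0 0.5 -0.5 0;0 0 0 0'; python3 -c "
from h import *
todo([.5128,-.249,.127],[-.382,.924,0]);shot('wrist','7')"
```

```text
[ 0.57917985 -0.1585461 ] 0.0013354002233988622 -0.03728340401427163 0.3719522139995295
clock: 9.9
tcp_pos: [0.5164, -0.2315, 0.253]
eef_rot: [-1.409, 1.051, 1.595]
wrist_force: [-0.4, -0.6, 0.1]
finger_gap: 0.0853
t 9.9 tcp [ 0.5164 -0.2315  0.253 ] F [-0.4 -0.6  0.1] gap 0.0853 q6 -2.43
 tool axes x [-0.114  0.015 -0.993] y [-0.919 -0.382  0.1  ] z [-0.378  0.924  0.057]
 shift cm [12.53 -0.26 -2.2 ]
  turn deg 0.12 then shift [12.53 -0.26 -2.2 ]
  turn deg -179.88 then shift [12.53  0.26  2.2 ]
```

View pics/wrist7.png

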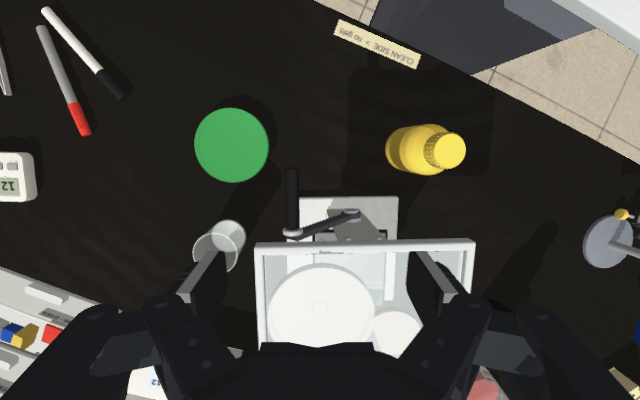

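```bash
python3 - <<'E'
from h import *
crop("wrist","7",180,150,500,350,"pics/c12.png")
E
```

```text
(no output)
```

View pics/c12.png

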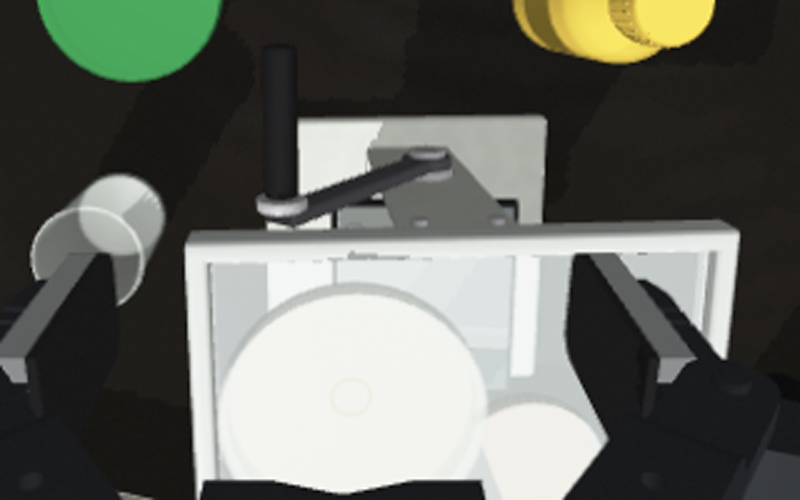

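```bash
python3 - <<'E'
from h import *
im,d,p=load("wrist","7")
q=lambda u,v:(180+u/2.5,150+v/2.5)
A=onz(p,*q(188,243),.161)[:2];B=onz(p,*q(739,232),.161)[:2]
y=B-A;print("len",np.linalg.norm(y));y/=np.linalg.norm(y);c=(A+B)/2
x=np.array([y[1],-y[0]]);m=onz(p,*q(351,397),.155)[:2];print("mark",(m-c)@x-.062,(m-c)@y,m,"yaw",np.arctan2(-y[0],y[1]))
for n,u,v,z in[("h end",278,45,.148),("h mid",279,115,.148),("flange",281,203,.148),("axle boss",428,153,.07)]:
    h=onz(p,*q(u,v),z)[:2];print(n,h,(h-c)@x-.062,(h-c)@y)
todo([.5128,-.249,.127])
E
```

```text
len 0.18713060210953728
mark -0.001679000675364209 -0.039584858490070415 [ 0.59335831 -0.19022819] yaw 0.3872687592058716
h end [ 0.48796793 -0.25919598] -0.12531102944486697 -0.06364335266126671
h mid [ 0.50963838 -0.25034214] -0.10190165030220508 -0.06362926621625341
flange [ 0.53786368 -0.23856202] -0.07131772057603047 -0.06338113094292669
axle boss [ 0.51444461 -0.17914319] -0.07056229836623384 0.0004818504612946899
t 9.95 tcp [ 0.5165 -0.231   0.2529] F [ 1.   0.  -0.1] gap 0.0858 q6 -2.43
 tool axes x [-0.114  0.015 -0.993] y [-0.918 -0.383  0.1  ] z [-0.379  0.924  0.057]
 shift cm [12.52 -0.22 -2.24]
```

```bash
python3 -m pendant '1.5 0 -1.4 0;3 0 -0.8 0;3 0 0 0;2 0 0 0;0 0 0 0'; python3 -c "
from h import *
todo([.5095,-.249,.129],[-.38,.925,0])"
```

```text
clock: 10.45
tcp_pos: [0.5198, -0.2418, 0.1533]
eef_rot: [-1.415, 1.041, 1.6]
wrist_force: [-1.4, -0.5, 0.9]
finger_gap: 0.0851
t 10.45 tcp [ 0.5198 -0.2418  0.1533] F [-1.4 -0.5  0.9] gap 0.0851 q6 -2.44
 tool axes x [-0.111  0.018 -0.994] y [-0.915 -0.391  0.095] z [-0.387  0.92   0.059]
 shift cm [ 2.52  0.99 -0.41]
  turn deg 0.8 then shift [ 2.52  0.98 -0.43]
  turn deg -179.2 then shift [ 2.52 -0.98  0.43]
```

```bash
python3 -m pendant '1 0.9 -0.4 0.8;1.2 0.1 0 0;0.2 0 0 0;0 0 0 0'; python3 -c "
from h import *
todo([.5095,-.249,.129],[-.38,.925,0]);shot('wrist','8')"
```

```text
clock: 10.85
tcp_pos: [0.5116, -0.2474, 0.1303]
eef_rot: [-1.41, 1.048, 1.589]
wrist_force: [-0.9, 0.1, 0.0]
finger_gap: 0.0854
t 10.85 tcp [ 0.5116 -0.2474  0.1303] F [-0.9  0.1  0. ] gap 0.0854 q6 -2.44
 tool axes x [-0.108  0.016 -0.994] y [-0.92  -0.38   0.093] z [-0.377  0.925  0.056]
 shift cm [ 0.15  0.24 -0.08]
  turn deg 0.13 then shift [ 0.15  0.24 -0.08]
  turn deg -179.87 then shift [ 0.15 -0.24  0.08]
```

View pics/wrist8.png

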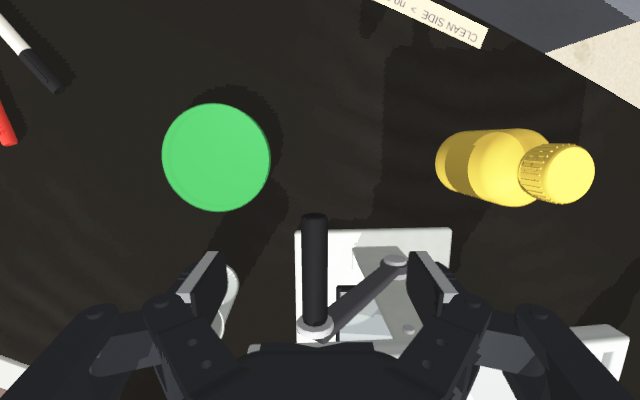

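The handle at (315,270) is centred between the fingers (215 to 425). Closing.

```bash
python3 -m pendant '0 0.2 -0.1 0;0 0 0 0;0 0 0 0;0 0 0 0;0 0 0 0;0 0 0 0;0 0 0 0;0 0 0 0' 1 30; python3 -m pendant '0 0 0 0;0 0 0 0;0 0 0 0;0 0 0 0;0 0 0 0;0 0 0 0'; python3 -c "
from h import *
todo([.5095,-.249,.129],[-.38,.925,0])"
```

```text
clock: 11.7
tcp_pos: [0.5113, -0.2492, 0.1335]
eef_rot: [-1.412, 1.046, 1.586]
wrist_force: [0.0, 1.3, -1.1]
finger_gap: 0.0107
clock: 12.3
tcp_pos: [0.5113, -0.2492, 0.1334]
eef_rot: [-1.412, 1.046, 1.586]
wrist_force: [-0.9, 1.6, 1.5]
finger_gap: 0.011
t 12.3 tcp [ 0.5113 -0.2492  0.1334] F [-0.9  1.6  1.5] gap 0.011 q6 -2.45
 tool axes x [-0.105  0.016 -0.994] y [-0.921 -0.38   0.091] z [-0.376  0.925  0.055]
 shift cm [0.46 0.12 0.06]
  turn deg 0.09 then shift [0.46 0.12 0.06]
  turn deg -179.91 then shift [ 0.46 -0.12 -0.06]
```

The handle is gripped (gap 11 mm). Now I'll swing it along its arc in small steps.

```bash
cat > tilt.py <<'E'
from h import *
T0=np.array([.5113,-.2492,.1334]);X0=np.array([-.105,.016,-.994]);yd=np.array([-.379,.925,0])
def rep(tgt=.565):
    s,R=st();g=s["tcp_pos"]-.019*R[:,0];g0=T0-.019*X0
    hy=-.0629+(g-g0)@yd;hz=.0777+(g-g0)[2]
    print("t",round(s["clock"],2),"tcp",s["tcp_pos"].round(4),"F",s["wrist_force"].round(1),"gap",round(s["finger_gap"],4))
    t=.68+np.arctan2(hy,hz);print(" tilt est",t.round(4),"radius",np.hypot(hy,hz).round(4),"view y",(.18*np.sin(t-.79)).round(4))
    e=yd*(.1*np.sin(tgt-.68)-hy)+np.array([0,0,.1*np.cos(tgt-.68)-hz]);print(" dx",((g-g0)@[.925,.379,0]).round(4))
    print(" shift to target cm",(R.T@e*100).round(2),"x",R[:,0].round(3))
if __name__=="__main__": rep()
E
python3 -m pendant '-0.5 0 0.6 0;-0.45 0 0.65 0;-0.35 0 0.7 0;-0.3 0 0.7 0'; python3 tilt.py
```

```text
clock: 12.7
tcp_pos: [0.5019, -0.2263, 0.15]
eef_rot: [-1.416, 1.051, 1.585]
wrist_force: [0.2, -1.0, -4.9]
finger_gap: 0.0108
t 12.7 tcp [ 0.5019 -0.2263  0.15  ] F [ 0.2 -1.  -4.9] gap 0.0108
 tilt est 0.2965 radius 0.1017 view y -0.0853
 dx 0.0
 shift to target cm [-0.37  0.04  2.68] x [-0.105  0.011 -0.994]
```

```bash
python3 -m pendant '-0.1 0 0.7 0;-0.1 0 0.7 0;-0.1 0 0.6 0;0 0 0.4 0;0 0 0.1 0'; python3 tilt.py
```

```text
clock: 13.2
tcp_pos: [0.4928, -0.2041, 0.158]
eef_rot: [-1.426, 1.056, 1.581]
wrist_force: [-0.0, -3.7, -1.0]
finger_gap: 0.0106
t 13.2 tcp [ 0.4928 -0.2041  0.158 ] F [-0.  -3.7 -1. ] gap 0.0106
 tilt est 0.5451 radius 0.1032 view y -0.0436
 dx -0.0
 shift to target cm [ 0.3  -0.03  0.23] x [-0.102  0.002 -0.995]
```

```bash
python3 -m pendant '0.1 0 0.25 0;0 0 0.05 0;0 0 0 0;0 0 0 0'; python3 tilt.py; python3 -m pendant '0 0 0 0;0 0 0 0;0 0 0 0;0 0 0 0';python3 tilt.py; python3 -c "
from h import *
for n in('wrist','scene','side'):shot(n,'9')
crop('scene','9',250,150,430,285,'pics/c13.png');crop('side','9',250,160,390,265,'pics/c14.png')"
```

```text
clock: 13.6
tcp_pos: [0.492, -0.2023, 0.1582]
eef_rot: [-1.429, 1.057, 1.58]
wrist_force: [-0.9, -4.3, -0.0]
finger_gap: 0.0106
t 13.6 tcp [ 0.492  -0.2023  0.1582] F [-0.9 -4.3 -0. ] gap 0.0106
 tilt est 0.5644 radius 0.1032 view y -0.0403
 dx -0.0
 shift to target cm [ 0.32 -0.03  0.03] x [-0.1   -0.    -0.995]
clock: 14.0
tcp_pos: [0.4921, -0.2026, 0.1582]
eef_rot: [-1.428, 1.057, 1.58]
wrist_force: [-0.9, -4.2, 0.0]
finger_gap: 0.0107
t 14.0 tcp [ 0.4921 -0.2026  0.1582] F [-0.9 -4.2  0. ] gap 0.0107
 tilt est 0.5618 radius 0.1032 view y -0.0407
 dx -0.0
 shift to target cm [ 0.32 -0.03  0.06] x [-0.101 -0.    -0.995]
```

View pics/wrist9.png

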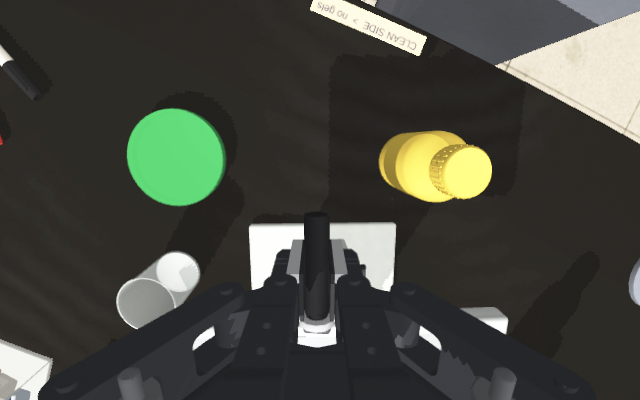

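View pics/c13.png

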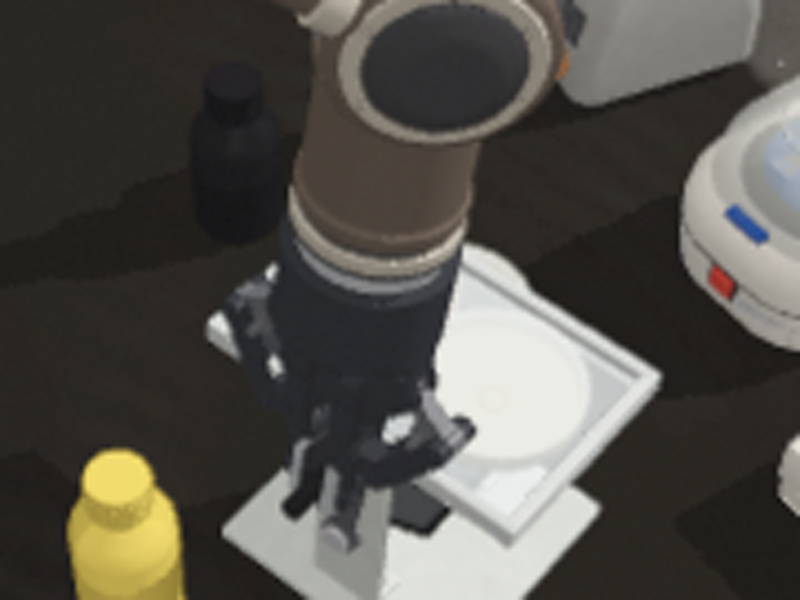

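View pics/c14.png

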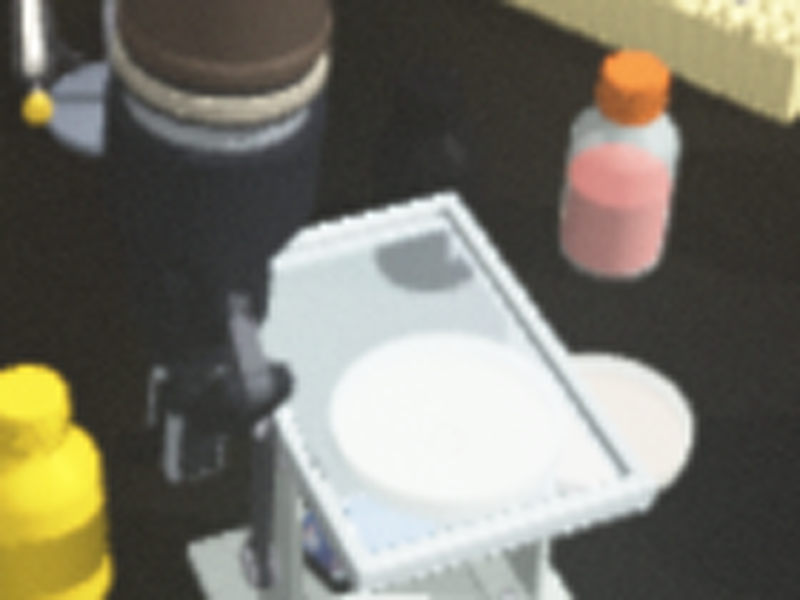

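The handle is in the grip at wrist (316,270), the dish hasn't moved, and the bottle is upright at side crop (620,165). To check the tilt independently, I'll overlay the handle and mirror edge predicted for several tilts.

```bash
python3 - <<'E'
from h import *
def ov(n,k,box,ctr,yaw,out,tilts=(.45,.565,.68)):
    im,d,p=load(n,k);u0,v0,u1,v1=box;s=min(800/(u1-u0),600/(v1-v0))
    c=cv2.resize(im[v0:v1,u0:u1],None,fx=s,fy=s,interpolation=cv2.INTER_CUBIC)
    W=lambda a,b,z:(ctr[0]+a*np.cos(yaw)-b*np.sin(yaw),ctr[1]+a*np.sin(yaw)+b*np.cos(yaw),z)
    P=lambda X:tuple(int(round(t)) for t in((proj(p,X)[0]-u0)*s,(proj(p,X)[1]-v0)*s))
    for t,col in zip(tilts,((255,0,0),(0,255,0),(0,0,255))):
        hy,hz=.1*np.sin(t-.68),.07+.1*np.cos(t-.68)
        cv2.line(c,P(W(-.125,hy,hz)),P(W(-.073,hy,hz)),col,1)
        a=1.65-t; # normal elev
        dy,dz=-np.sin(a),np.cos(a)
        q=[P(W(x,dy*l,.07+dz*l)) for x,l in((-.045,-.04),(.045,-.04),(.045,.04),(-.045,.04))]
        cv2.polylines(c,[np.array(q)],True,col,1)
        print(n,t,"end",P(W(-.125,hy,hz)))
    cv2.circle(c,P(W(-.069,0,.07)),4,(255,0,255),1)
    cv2.imwrite(out,c)
ov('scene','9',(300,220,390,285),(.5792,-.1585),.378,'pics/o1.png')
ov('side','9',(270,210,360,275),(.5834,-.1591),.378,'pics/o2.png')
E
```

```text
scene 0.45 end (158, 442)
scene 0.565 end (121, 410)
scene 0.68 end (83, 380)
side 0.45 end (17, 307)
side 0.565 end (3, 270)
side 0.68 end (-11, 237)
```

View pics/o1.png

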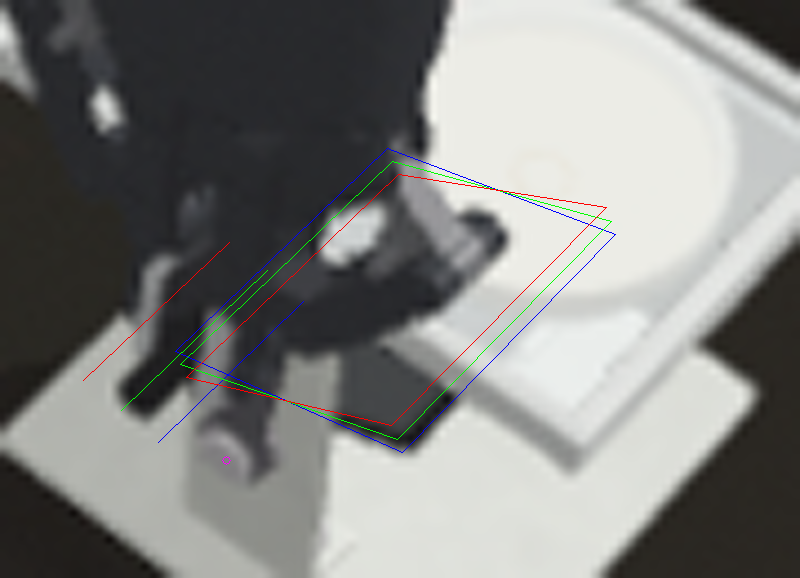

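View pics/o2.png

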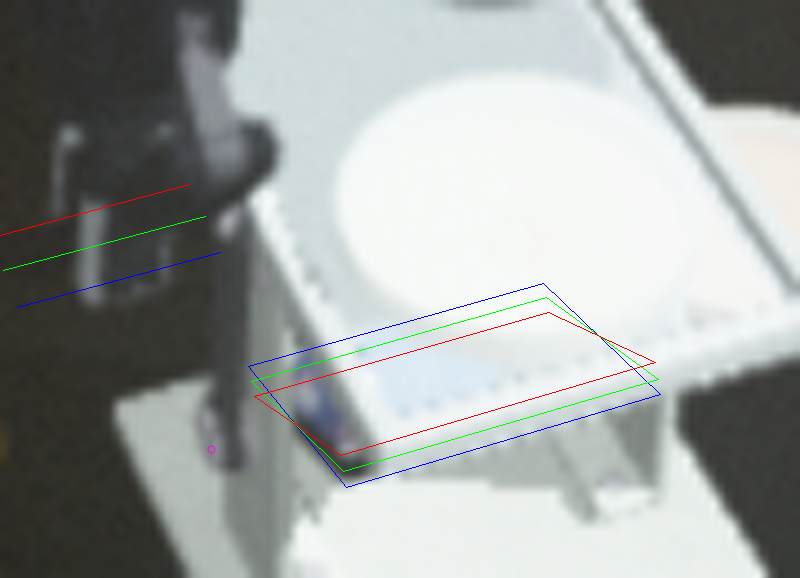

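```bash
python3 - <<'E'
from h import *
def ov(n,k,box,ctr,yaw,out,tilts):
    im,d,p=load(n,k);u0,v0,u1,v1=box;s=min(800/(u1-u0),600/(v1-v0))
    c=cv2.resize(im[v0:v1,u0:u1],None,fx=s,fy=s,interpolation=cv2.INTER_CUBIC)
    W=lambda a,b,z:(ctr[0]+a*np.cos(yaw)-b*np.sin(yaw),ctr[1]+a*np.sin(yaw)+b*np.cos(yaw),z)
    P=lambda X:tuple(int(round(t)) for t in((proj(p,X)[0]-u0)*s,(proj(p,X)[1]-v0)*s))
    for t,col in zip(tilts,((0,255,0),(0,0,255))):
        hy,hz=.1*np.sin(t-.68),.07+.1*np.cos(t-.68)
        cv2.line(c,P(W(-.125,hy,hz)),P(W(-.073,hy,hz)),col,1)
        for x in(-.125,-.073):
            cv2.polylines(c,[np.array([P(W(x,hy+.006*np.cos(a),hz+.006*np.sin(a))) for a in np.linspace(0,6.28,24)])],True,col,1)
    cv2.circle(c,P(W(-.071,0,.07)),4,(255,0,255),1)
    return c
A=ov('scene','5',(300,220,390,285),(.5792,-.1585),.378,'',(0,))
B=ov('scene','9',(300,220,390,285),(.5792,-.1585),.378,'',(.565,))
cv2.imwrite('pics/o3.png',cv2.resize(np.vstack([A[200:,:500],B[200:,:500]]),None,fx=.79,fy=.79))
E
```

```text
(no output)
```

View pics/o3.png

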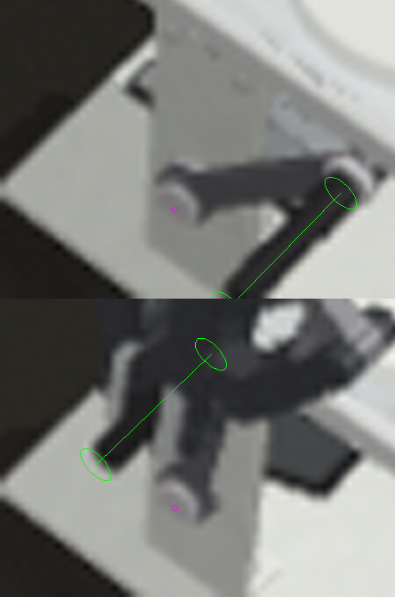

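The scene overlay agrees with a tilt near 0.56, since the handle's offset from its prediction is the same as at rest. One finer check from the wrist picture: the handle relative to the base edge, before and after.

```bash
python3 - <<'E'
from h import *
crop("wrist","9",230,190,410,300,"pics/c15.png")
crop("wrist","8",280,190,470,300,"pics/c16.png")
E
```

```text
(no output)
```

View pics/c15.png

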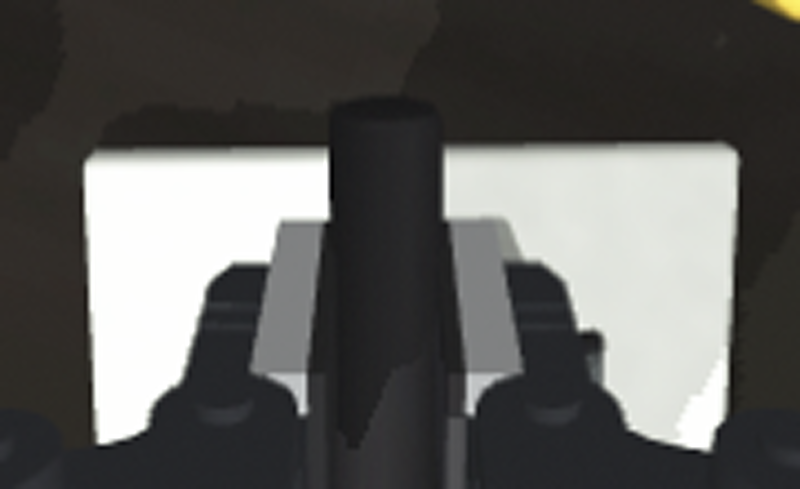

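View pics/c16.png

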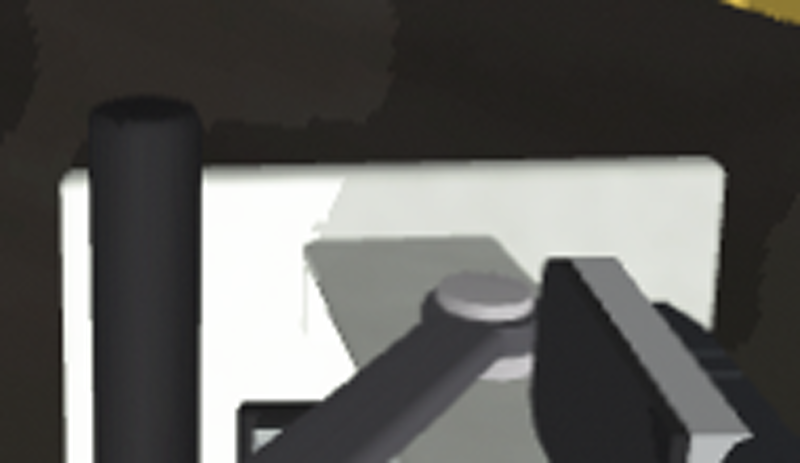

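```bash
python3 - <<'E'
from h import *
def go(k,u0,v0,s,L,Rr,h,z):
    im,d,p=load("wrist",k)
    q=lambda c:(u0+c[0]/s,v0+c[1]/s)
    A=onz(p,*q(L),.011)[:2];B=onz(p,*q(Rr),.011)[:2];y=B-A;l=np.linalg.norm(y);y/=l
    H=onz(p,*q(h),z)[:2];c=(A+B)/2
    print(k,"base",l.round(4),c.round(4),"handle y",((H-c)@y).round(4),"x",((H-c)@np.array([y[1],-y[0]])-.075).round(4),H.round(4))
go("8",280,190,800/190,(61,175),(724,162),(145,115),.1478)
go("9",230,190,800/180,(86,152),(738,149),(386,112),.1693)
from tilt import rep
rep()
E
```

```text
8 base 0.1474 [ 0.5095 -0.1829] handle y -0.0621 x -0.1227 [ 0.489  -0.2585]
9 base 0.1471 [ 0.509 -0.182] handle y -0.0129 x -0.1229 [ 0.4694 -0.2119]
t 14.15 tcp [ 0.4921 -0.2025  0.1582] F [-1.4 -4.8  0.9] gap 0.0111
 tilt est 0.562 radius 0.1032 view y -0.0407
 dx -0.0
 shift to target cm [ 0.31 -0.03  0.06] x [-0.101 -0.    -0.995]
```

The camera-derived tilt is 0.551 and the kinematic one 0.562, against a target of 0.565. I'll nudge it slightly.

```bash
python3 -m pendant '0 0 0.1 0;0 0 0 0;0 0 0 0'; python3 tilt.py
```

```text
clock: 14.45
tcp_pos: [0.4919, -0.2019, 0.1583]
eef_rot: [-1.429, 1.058, 1.579]
wrist_force: [-0.1, -5.1, -0.5]
finger_gap: 0.0106
t 14.45 tcp [ 0.4919 -0.2019  0.1583] F [-0.1 -5.1 -0.5] gap 0.0106
 tilt est 0.569 radius 0.1032 view y -0.0395
 dx -0.0
 shift to target cm [ 0.32 -0.03 -0.02] x [-0.1   -0.001 -0.995]
```

```bash
python3 -m pendant '0 0 0 0;0 0 0 0;0 0 0 0;0 0 0 0;0 0 0 0'; python3 - <<'E'
from h import *
from tilt import rep
rep()
a,_,_=shot('side','10');b=load('side','0')[0];g,_,_=shot('scene','10');h=load('scene','5')[0]
cv2.imwrite('pics/f.png',np.hstack([cv2.resize(b[170:340,240:390],None,fx=2.6,fy=2.6),cv2.resize(a[170:340,240:390],None,fx=2.6,fy=2.6)]))
print(np.abs(g[285:325,375:410].astype(int)-h[285:325,375:410]).mean(),"beaker diff; bystander", np.abs(a[220:250,357:372].astype(int)-b[220:250,357:372]).mean())
E
```

```text
clock: 14.95
tcp_pos: [0.4918, -0.2019, 0.1583]
eef_rot: [-1.429, 1.058, 1.579]
wrist_force: [-1.6, -4.7, -0.3]
finger_gap: 0.0106
t 14.95 tcp [ 0.4918 -0.2019  0.1583] F [-1.6 -4.7 -0.3] gap 0.0106
 tilt est 0.5687 radius 0.1032 view y -0.0395
 dx -0.0
 shift to target cm [ 0.32 -0.03 -0.01] x [-0.1   -0.001 -0.995]
6.101190476190476 beaker diff; bystander 6.05037037037037
```

View pics/f.png

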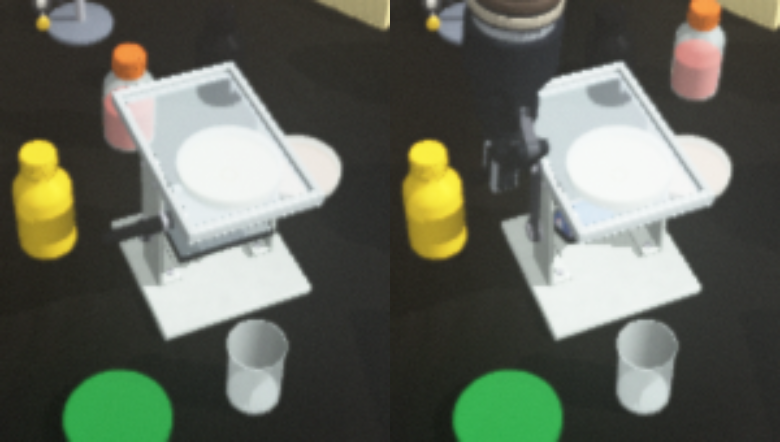

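Side by side, before and after: the dish, spare dish, beaker and yellow bottle haven't moved, and the pink bottle stands upright at the top right. The tilt held steady for 0.5 s, so I'm handing in.

```bash
python3 -c "
from station import manip
print(manip.hand_in())"
```

```text
the job is handed in; nothing more can be done
None
```

I handed the job in at about 15 s with the gripper holding the mirror handle. I moved the pink bottle to about (0.70, 0.11), roughly 0.2 m to the side of the sight line, and left it standing upright. Then I pinched the handle and swung the mirror to a tilt of about 0.565 rad.

- **Aim:** the ring measured about 40 mm behind the axle in two wrist pictures; the coarser scene camera gave 37 mm. At the final tilt the camera's view point is about 39.5 mm behind it by arm kinematics, and about 41.5 mm by the wrist picture. The aim is therefore uncertain by about 2 mm. The bench camera's own picture was not available to check against.
- **Holding:** the tilt did not change over the last 0.5 s. The bar slid about 3 mm along the pads during the swing, but the grip held. The wrist force was about 5 N at the end, more than the spring alone would give; I put the rest down to the bar turning in the grip.
- **Surroundings:** in the last pictures the dish, spare dish, beaker and look-alikes show no visible shift.

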